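# Set the sprung length slide and punch-mark a steel tube

## Robot

A 6-joint arm with a two-finger parallel gripper is mounted at the origin on the work surface. World frame = base frame: x ahead of the robot, y to its left, z up, the work surface at z = 0. Lengths are in mm, angles in degrees, forces in N, time in s.
With the tool pointing down it reaches from about 325 to 775 mm from the base axis. Payload 5.5 kg.
Tool frame: the origin (TCP) lies on the centre line of the jaws, within the pads' length; the fingertips stand 17 mm ahead of it and the grasp point (between the pads) lies 2 mm behind it (ctrl.tips_ahead is the distance from the TCP to the fingertips, in mm); y points along the fingers, z is the direction in which the jaws open and shut, and the axes are right-handed (so a half turn about y gives the same grasp; the last joint's range is limited). The gripper opens to 85 mm and grips with 20 to 120 N. Pads are 22 mm wide; open, the fingers measure 114 mm over their backs; the gripper's body (76 mm by 85 mm) begins 54 mm behind the grasp point. The pads swing forward as they close: fully open they stand 13 mm farther back than shut.
Start: joints at [-80.369, 5.22, 70.514, -0, 104.267, -3.249], TCP at [133.745, -584.918, 248.275] pointing down, gripper open.
Joint ranges: [-164.24, 164.24], [-49.07, 125.15], [9.68, 141.18], [-86.29, 266.29], [3.28, 154.24], [-151.56, 151.56]. Speed limits (degrees/s): [147.25, 147.25, 172.46, 180, 180, 180].

## Interface

Orientations are given as a 3x3 rotation matrix whose columns are the frame's x, y, z axes.
In Python, from rig import ctrl, camera, workorder, models gives the robot as it stands. The module is installed in compiled form; this text tells all that it offers.
- The arm moves only by the tool drive_tool, never from a script. Its argument "moves" is a list of rows, each a list of 6 numbers: the shift along the tool's x, y, z in mm, then the turn, a rotation vector about the tool's x, y, z in rad. A call has 1 to 20 rows; each row shifts and turns the commanded pose from where the row before left it, along the tool's axes as they then stand; what a row does not reach is not made up. A row lasts 1/10 s, in which the tool goes at most 50 mm and 8.59 degrees, less where a joint would pass 70% of its speed; a pose out of reach is approached as far as the arm can. A call is refused whole if a number of a shift passes 50 or a number of a turn 0.15, either way. A call with a gripper value outside its range is refused whole. "grip" is the gripper's target within -1 to 1 (shut at 1, half-way at 0, fully open at -1), set as the call begins (left out, the last holds). The fingers move at their own pace and stop on an object; "squeeze" is the grip in N (left out, the last holds). Time passes only in rows, so rows that do not move let the fingers close. It gives the time, the measured TCP pose, the force and the opening at its end, in the units of the state.
- ctrl.observe(): the state, without advancing time (a new reading comes with each control period).
- camera(name): name is "scene" or "top" or "wrist"; returns a dict with "frame" (480x640x3 uint8, blue, green, red), "intrinsics" (3x3 intrinsics, pixels), "T" (4x4, takes a point from camera to world coordinates). Camera axes: x right, y up, looking along -z (the intrinsics and any distortion apply to the point x, -y, -z); pixel columns grow to the right and rows downward; lengths in mm; the calibration is good to about 2 mm. A picture is of the moment at which its call begins. There is no depth.
- workorder.sign_off(): hands the job in, once; it reports no verdict.
Trained networks look in the newest picture that a camera, given by its name, has taken for a name from the list of things; names that differ only in an ending like _2 or _b are one class to them, and where a whole thing is asked for, a point or a joint stands for the part that bears it (a point fixed in the world has none). Each returns a list of dicts, best first, with "conf" (0 to 1); they miss things now and then, are a little off and sometimes report something else, mostly with a low value. They report only what shows in the picture. A call takes as long as a camera call.
- models.recognise(target, camera): "location" ([column, row] in pixels, amid what is visible of it).
The state is a dict: "time": time; "qpos": joint angles; "joint_vel": joint speeds; "effort": joint torques, N m; "eef_pos": TCP position; "orientation": TCP orientation; "contact_force": force on the tool from outside, world axes, zero at the start; "moment": the same for the moment, N m; "gripper_width": finger opening in mm.
Only numpy, scipy, OpenCV 4.12 (cv2) and the standard library are available. Lean on these libraries where they do the work, as an engineer would, in place of code of your own. Each camera call takes 0.05 s, during which the arm holds its last target. There are 200 camera calls.

## Task

A square steel tube lies in the sprung slide of the marking jig. Pull the slide out by its upright tab until its pointer is in line with the fin of the marker block and let it stay there; then push the punch's mushroom knob straight down against its spring until the punch stops firmly on the tube, hold it there for about a second without ramming it, and let it rise again. Do not let the punch touch the tube before the slide is set, keep the tube in its slide, and leave the other things on the table alone.

Things in the scene. Friction and masses are not known exactly. Their poses are not given: they have to be found in the camera images.
- jig: the marking jig's dark steel base plate, 210 x 440 x 20 mm, fixed, on levelling feet 8 to 24 mm tall. Origin: underside of the plate, below the punch axis; z up, y along the slide (pulled towards +y); the press column stands on its +x side. The plate reaches from x = -110 to 100 and y = -205 to 235 mm.
- tab_top (a point): centre of the top edge of the slide's upright pull tab: aluminium, 50 mm wide (jig x), 12 thick (jig y), 55 tall; 60 mm free on its punch side (then a 22 mm end wall and the tube), open on the other. The slide moves only along jig y, 0 to 125 mm; a spring pulls it home, a brake holds it where it is left; 6 to 9 N move it.
- pointer (a point): tip of the thin pointer (3 mm wide) that reaches from the slide's floor, at the tab's mid-thickness, towards the marker's side (jig +x). Same jig y as tab_top; 56 mm to the jig's +x of the tab's middle and 52 mm below its top.
- marker: small fixed steel block, 22 x 26 x 12 mm, on the base plate beside the slide, with a thin upright fin (3 mm thick, 26 mm tall) across its middle that points at the slide. It sets the length: 45 to 100 mm beyond the pointer at the start. Origin: under the middle of the fin, on the plate; same axes as the jig.
- press: fixed punch stand: a steel column (32 mm thick, axis 65 mm to jig +x) with a grey arm 110 x 44 x 50 mm over the slide, 80 to 130 mm above the origin. Origin on the punch axis, 0 to 10 mm above the base plate's top (the arm is clamped at different heights); same axes as the jig.
- punch: sprung punch: 16 mm steel rod, black mushroom knob 50 mm across on top, slides straight down 40 mm at most. Origin on its axis, 140 mm below the knob's top. The thin bit in its foot sticks out by a length that differs each time and is not measured: it meets the tube after 8 to 30 mm of travel. The spring pushes back 5 N at rest, 6 to 9 N as the bit arrives; a good mark takes 8 to 20 N more.
- knob_top (a point): centre of the knob's flat top (32 mm across), 200 mm above the press origin at rest; clear space all round above the arm.
- tube: square steel tube 30 x 180 x 30 mm, about 0.35 kg, lying loose in the slide's shallow tray along jig y. Origin: centre of its underside.
- wrench: bystander: open wrench, 150 mm, lying on the jig plate's front strip. Origin: centre of its underside.
- offcut: bystander: steel offcut 35 x 60 x 22 mm on the jig plate. Origin: centre of its underside.
- hammer: bystander: hammer 260 mm long. Origin: centre of its underside.
- brush: bystander: brush 200 mm long. Origin: centre of its underside.
- tin: bystander: closed plain metal can, 70 mm across, 110 mm tall. Origin: centre of its underside.
- bracket: bystander: bent steel bracket 120 x 25 x 75 mm. Origin: centre of the underside of its long leg.
- billet: bystander: steel block 90 x 60 x 60 mm. Origin: centre of its underside.

How it is judged (in metres and radians):
On the way, in this order (a step that is already met when the one before it is completed fails the run):
1. the slide is pulled out: its pointer is in line with the marker's fin to 4 mm and stays there (y of pointer in the frame of marker between -0.004 and 0.004 m), for 0.4 s.
2. with the slide so set, the punch is pressed onto the tube with at least 6 N for 0.8 s (all of step 1 and contact force between punch and tube above 6 N), for 0.8 s.
At the end, for the whole second after the job is handed in: The pointer is within 4 mm of the marker's fin along the slide, the knob has risen to within 4 mm of its rest height (200 mm above the press origin), the punch is off the tube, and the tube lies flat and still in the slide's tray (all of step 1 and z of knob_top in the frame of press above 0.196 m and distance between tube and pointer below 0.182 m and angle between tube's own z axis and vertical below 0.06 rad and contact force between punch and tube below 0.5 N and linear speed of tube below 0.02 m/s); the robot touches nothing.
It fails at once if the punch touches the tube while the pointer is more than 6 mm off the marker's fin (contact force between punch and tube above 0.5 N and not (y of pointer in the frame of marker between -0.006 and 0.006 m)).
It fails at once if the punch is rammed onto the tube with more than 40 N (contact force between punch and tube above 40 N).
It fails at once if a bystander is moved by more than 20 mm (distance of any of wrench, offcut, hammer, brush, tin, bracket, billet from where it was at the start of the episode above 0.02 m).
It also fails if it takes over 51 s, if anything falls off the work surface, if the arm or the gripper's body presses on something with over 40 N, if the wrist force passes 120 N, or if a joint passes its speed limit or range.

## Working session

There is one attempt and no reset: what is moved stays moved. The work goes in short steps, Python scripts to look and compute and a tool call to move; the robot and the scene stay as the last step left them, time stands still between calls to the robot, and variables do not carry over. Pictures are saved under pics/ and viewed, about 8 in all and at most 12, crops included, and the job is handed in when it is done.

Besides the shell and the picture viewer there is one more tool, called after ">>>" as name(argument=value, ...), one argument or row to a line, values as JSON. drive_tool: Moves the arm, as the interface text tells. Its arguments: {"type":"object","properties":{"moves":{"type":"array","items":{"type":"array","items":{"type":"number"}}},"grip":{"type":"number"},"squeeze":{"type":"number"}},"required":["moves"]}

```bash
mkdir -p pics && cat > h.py <<'E'
import numpy as np, cv2
from rig import ctrl, camera, workorder, models
def snap(n,f):
    c=camera(n); cv2.imwrite('pics/'+f,c['frame']); return c
def ray(c,p):
    K=c['intrinsics'];T=c['T']; v=np.linalg.inv(K)@[p[0],p[1],1]; d=T[:3,:3]@[v[0],-v[1],-v[2]]
    return T[:3,3],d
def atz(c,p,z):
    o,d=ray(c,p); return o+d*(z-o[2])/d[2]
def proj(c,P):
    T=c['T']; q=T[:3,:3].T@(np.array(P)-T[:3,3]); u=c['intrinsics']@[q[0],-q[1],-q[2]]; return u[:2]/u[2]
def tri(cs,ps):
    A=0;b=0
    for c,p in zip(cs,ps):
        o,d=ray(c,p); d=d/np.linalg.norm(d); M=np.eye(3)-np.outer(d,d); A=A+M; b=b+M@o
    return np.linalg.solve(A,b)
E
python3 - <<'E'
from h import *
np.set_printoptions(precision=1,suppress=True)
cs={n:snap(n,n+'0.png') for n in('scene','top')}
im=np.hstack([cs[n]['frame'] for n in cs]); 
for n in cs: print(n,cs[n]['T'][:3].tolist(), cs[n]['intrinsics'].tolist())
for t in ['knob_top','tab_top','pointer','marker','press','tube','wrench','offcut','hammer','tin','bracket','billet','brush','jig']:
    print(t,[(n,[(r['location'],round(r['conf'],2)) for r in models.recognise(t,n)[:2]]) for n in cs])
print(ctrl.observe()['orientation'])
E
```

```text
scene [[0.2670260565331181, -0.7379228959829447, 0.6198119752929242, 1543.2650930067352], [0.9636886036710396, 0.20369050674080333, -0.17266862082682205, -287.075438085379], [0.001166313394475552, 0.6434127579150254, 0.7655185580149229, 1376.6728110593]] [[603.4717308671521, 0.0, 326.5869891632308], [0.0, 603.4717308671521, 242.37877562259516], [0.0, 0.0, 1.0]]
top [[-0.013284753239833086, 0.9962940400689301, -0.08498059222249205, 474.46691803183046], [-0.9998924598003974, -0.012708473222895334, 0.00731871181649847, -39.2370354022545], [0.006211615383034161, 0.08506868067315777, 0.9963557273398197, 1715.0782670966612]] [[593.6345824562876, 0.0, 311.2456078424068], [0.0, 593.6345824562876, 230.50806545646697], [0.0, 0.0, 1.0]]
knob_top [('scene', []), ('top', [([332.9, 252.1], 0.71)])]
tab_top [('scene', []), ('top', [([307.6, 251.0], 0.86)])]
pointer [('scene', []), ('top', [([313.6, 251.7], 0.69)])]
marker [('scene', []), ('top', [([279.8, 210.9], 0.54)])]
press [('scene', []), ('top', [([336.6, 242.0], 0.82)])]
tube [('scene', []), ('top', [([361.0, 264.4], 0.59)])]
wrench [('scene', []), ('top', [])]
offcut [('scene', []), ('top', [([387.8, 249.2], 0.82)])]
hammer [('scene', []), ('top', [([471.0, 303.9], 0.72)])]
tin [('scene', []), ('top', [([124.3, 208.3], 0.74), ([315.5, 161.6], 0.31)])]
bracket [('scene', []), ('top', [([465.4, 225.4], 0.63)])]
billet [('scene', []), ('top', [([315.3, 160.9], 0.89)])]
brush [('scene', []), ('top', [([138.9, 310.2], 0.94), ([336.4, 244.1], 0.18)])]
jig [('scene', []), ('top', [([312.7, 257.2], 0.73), ([124.7, 208.3], 0.27)])]
[[-1.  -0.   0.2]
 [-0.2  0.  -1. ]
 [-0.  -1.  -0. ]]
```

View pics/scene0.png

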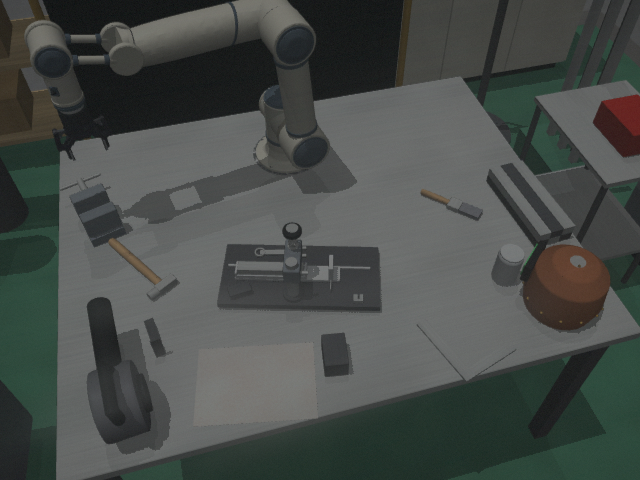

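View pics/top0.png

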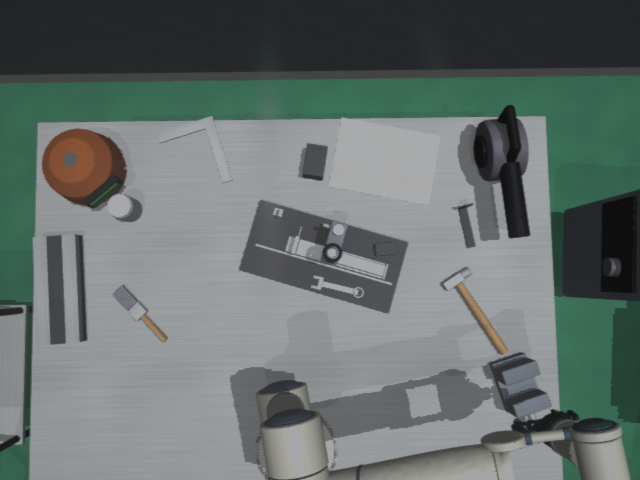

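The scene view shows the jig around (300,275). In the top view it is around (323,256), with the knob at (332,253), the tab at about (292,244) and the marker at (278,212). The slide pulls towards image left (world +y). I'll enlarge the crops next.

```bash
python3 - <<'E'
from h import *
a=cv2.imread('pics/top0.png')[190:320,230:420]; b=cv2.imread('pics/scene0.png')[215:320,210:390]
f=lambda i:cv2.convertScaleAbs(cv2.resize(i,None,fx=4,fy=4,interpolation=cv2.INTER_CUBIC),alpha=1.8,beta=10)
cv2.imwrite('pics/topc.png',f(a)); cv2.imwrite('pics/scenec.png',f(b))
E
```

```text
(no output)
```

View pics/topc.png

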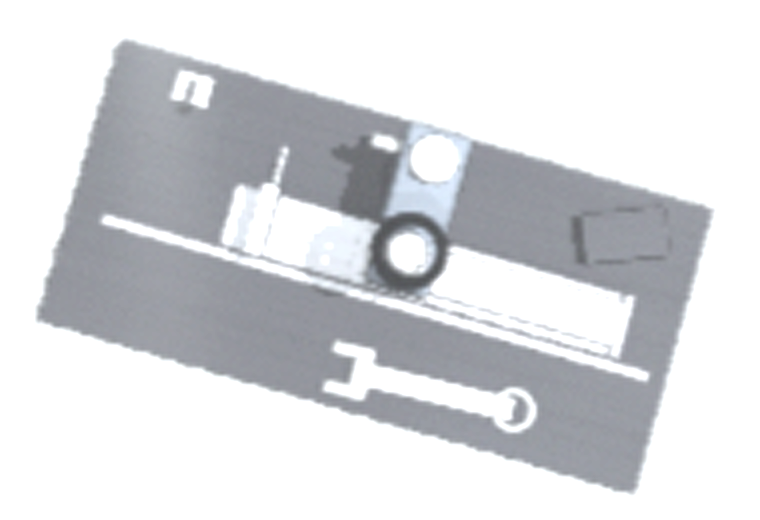

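View pics/scenec.png

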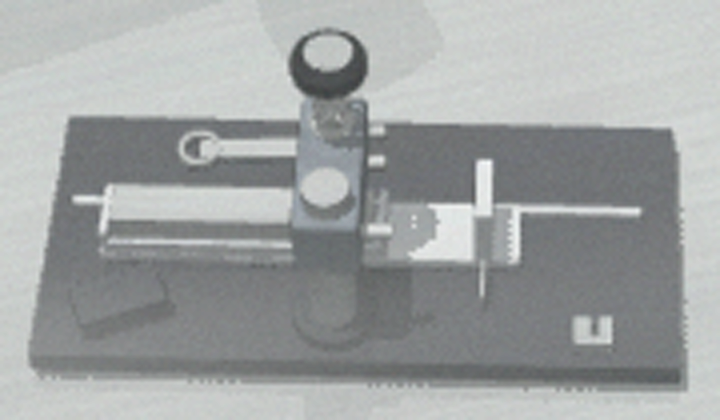

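The crops show the plate corners, knob, tab, pointer tip (top crop (284,148), scene crop (483,297)) and the marker (top crop (193,88), scene crop (593,330)) clearly. I'll triangulate these points.

```bash
python3 - <<'E'
from h import *
np.set_printoptions(precision=1,suppress=True)
s=camera('scene');t=camera('top')
T=lambda x,y:(230+x/4-.4,190+y/4-.4); S=lambda x,y:(210+x/4-.4,215+y/4-.4)
tc=[T(122,40),T(40,320),T(635,492),T(712,208)]   # jig (100,235),(-110,235),(-110,-205),(100,-205)
sc=[S(685,365),S(675,130),S(70,118),S(32,355)]
for p,q in zip(tc,sc): print('corner',tri([t,s],[p,q]))
P=np.array([atz(t,p,36)[:2] for p in tc]); J=np.array([(100,235),(-110,235),(-110,-205),(100,-205)],float)
Jc=J-J.mean(0);Pc=P-P.mean(0);U,_,V=np.linalg.svd(Jc.T@Pc);R=(U@V).T
o=P.mean(0)-R@J.mean(0); print('origin',o,'yaw',np.degrees(np.arctan2(R[1,0],R[0,0])),'res',P-(o+J@R.T))
for n,p,q in [('knob',T(408,250),S(328,52)),('tab',T(266,218),S(484,162)),('pointer',T(284,148),S(483,297)),('marker',T(194,86),S(592,325))]:
    X=tri([t,s],[p,q]); print(n,X,'jig',R.T@(X[:2]-o), proj(t,X)-p,proj(s,X)-q)
E
```

```text
corner [708.5  94.5  35.1]
corner [510.2 154.4  30.6]
corner [ 383.5 -264.7   31.8]
corner [ 583.  -323.8   33. ]
origin [ 546.4 -101.9] yaw -16.732240619402667 res [[-1.9 -1.3]
 [ 0.9 -2.8]
 [ 1.5  1.6]
 [-0.5  2.5]]
knob [ 546.  -100.7  232.1] jig [-0.7  1. ] [0.2 0. ] [ 0.2 -0. ]
tab [574.5  -8.  124.5] jig [-0.1 98.1] [-0.7 -0.2] [-0.7  0. ]
pointer [628.1 -21.5  47.9] jig [ 55.1 100.6] [-0. -0.] [-0.  0.]
marker [672.4  41.5  52.1] jig [ 79.4 173.6] [-0.1 -0. ] [-0.1  0. ]
```

```bash
cat >> h.py <<'E'
o=np.array([546.2,-101.3]); yaw=np.radians(-16.73)
R=np.array([[np.cos(yaw),-np.sin(yaw)],[np.sin(yaw),np.cos(yaw)]])
def jig(X): return np.r_[R.T@(np.array(X)[:2]-o),X[2]]
Jm=np.eye(3); Jm[:2,:2]=R
def go(j,z):
    """shift in tool axes to jig xy,z, and remaining turn (rad, about tool y) to tool z=-jig y"""
    s=ctrl.observe(); O=np.array(s['orientation']); X=np.r_[o+R@np.array(j),z]
    D=np.c_[-Jm[:,0],[0,0,-1],-Jm[:,1]]
    from scipy.spatial.transform import Rotation as Q
    print('t',s['time'],'tcp jig',jig(s['eef_pos']),'shift in target frame',D.T@(X-s['eef_pos']),'turn',Q.from_matrix(O.T@D).as_rotvec(),'F',s['contact_force'],'w',s['gripper_width'])
E
python3 - <<'E'
from h import *
np.set_printoptions(precision=3,suppress=True)
go((0,100),300); print(camera('wrist')['T'])
E
```

```text
t 1.6 tcp jig [-255.79  -581.876  248.265] shift in target frame [-255.79   -51.735 -681.876] turn [ 0.     0.517 -0.   ] F [ 0.162 -0.25  -0.209] w 85.14111250553668
[[   0.223    0.93     0.292  207.782]
 [  -0.975    0.213    0.066 -566.965]
 [  -0.001   -0.299    0.954  373.607]
 [   0.       0.       0.       1.   ]]
```

>>> drive_tool(
  moves=[
    [0,-40,0,0,0.129,0],
    [0,-40,0,0,0.129,0],
    [0,0,0,0,0.129,0],
    [0,0,0,0,0.13,0],
    [-16,0,-42,0,0,0],
    [-16,0,-42,0,0,0],
    [-16,0,-42,0,0,0],
    [-16,0,-42,0,0,0],
    [-16,0,-42,0,0,0],
    [-16,0,-42,0,0,0],
    [-16,0,-42,0,0,0],
    [-16,0,-42,0,0,0],
    [-16,0,-42,0,0,0],
    [-16,0,-42,0,0,0],
    [-16,0,-42,0,0,0],
    [-16,0,-42,0,0,0],
    [-16,0,-42,0,0,0],
    [-16,0,-42,0,0,0],
    [-16,0,-42,0,0,0],
    [-16,0,-42,0,0,0],
  ],
  grip=-0.3,
)

```text
time: 3.65
eef_pos: [573.3, -13.4, 328.5]
orientation: [[-0.958, 0.001, -0.288], [0.288, -0.0, -0.958], [-0.001, -1.0, 0.0]]
contact_force: [0.3, -0.3, 0.1]
gripper_width: 55.6
```

```bash
python3 - <<'E'
from h import *
np.set_printoptions(precision=3,suppress=True)
go((0,100),300); c=snap('wrist','w1.png')
for t in ['tab_top','pointer','marker','knob_top']: print(t,models.recognise(t,'wrist')[:2])
E
```

```text
t 3.65 tcp jig [  0.679  91.995 328.454] shift in target frame [ 0.679 28.454 -8.005] turn [-0.    -0.    -0.001] F [ 0.28  -0.275  0.135] w 55.582927350306136
tab_top [{'location': [348.7, 190.6], 'conf': 0.73}, {'location': [464.5, 240.6], 'conf': 0.28}]
pointer [{'location': [350.4, 187.1], 'conf': 0.72}]
marker [{'location': [238.8, 120.0], 'conf': 0.71}]
knob_top [{'location': [461.3, 239.0], 'conf': 0.79}]
```

View pics/w1.png

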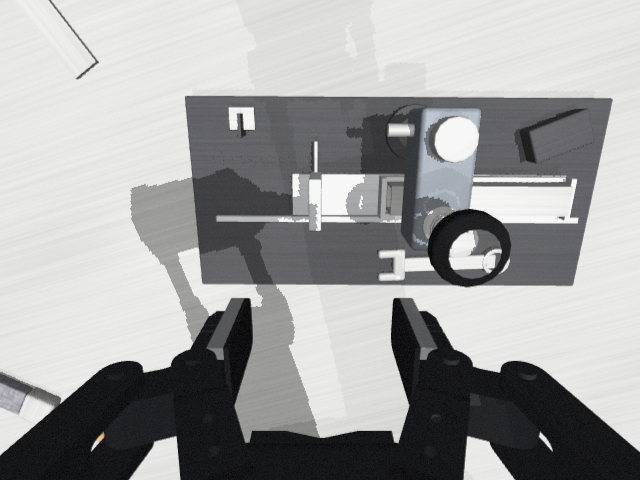

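The wrist view shows the pointer tip at (316,142), the marker at (241,120), the tab around (315,205) and the knob at (470,248). I'll zoom in on the pointer and marker.

```bash
python3 - <<'E'
from h import *
a=cv2.imread('pics/w1.png')[95:245,215:345]
cv2.imwrite('pics/w1c.png',cv2.resize(a,None,fx=4,fy=4,interpolation=cv2.INTER_NEAREST))
E
```

```text
(no output)
```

View pics/w1c.png

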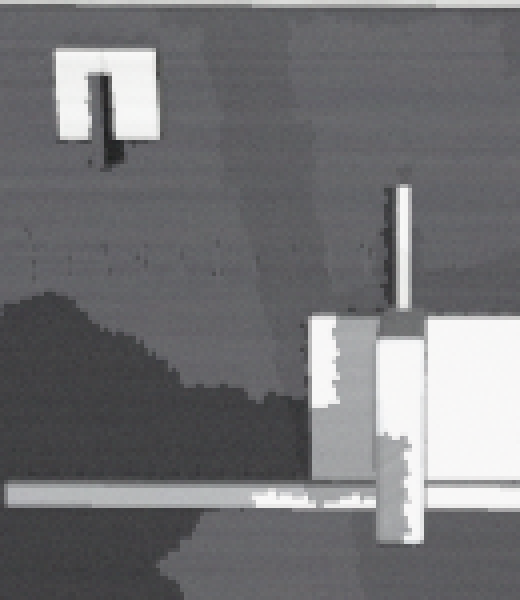

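```bash
python3 - <<'E'
from h import *
np.set_printoptions(precision=2,suppress=True)
c=camera('wrist')
m=lambda x,y:(x/4+214.5,y/4+94.5)
for n,p,z in [('block',m(106.5,93),45),('blockL',m(54,93),45),('blockR',m(159,93),45),('pointer',m(403.5,186),48),('ptr root',m(403.5,310),48),('tab',m(400,441),100),('tab z105',m(400,441),105),('tabend',m(400,541),100),('tabend2',m(400,339),100),('plateTopedge L',(186,97),33),('R',(611,98.5),33)]:
    print(n,jig(atz(c,p,z)))
E
```

```text
block [ 74.71 170.92  45.  ]
blockL [ 74.71 184.03  45.  ]
blockR [ 74.72 157.81  45.  ]
pointer [52.37 96.8  48.  ]
ptr root [21.27 96.93 48.  ]
tab [ -1.77  97.08 100.  ]
tab z105 [ -0.67  96.99 105.  ]
tabend [-25.79  97.19 100.  ]
tabend2 [ 21.77  96.97 100.  ]
plateTopedge L [ 94.71 227.87  33.  ]
R [  93.53 -202.92   33.  ]
```

>>> drive_tool(
  moves=[
    [1,40,-5,0,0,0],
    [0,45,0,0,0,0],
    [0,45,0,0,0,0],
    [0,40,0,0,0,0],
    [0,30,0,0,0,0],
    [0,20,0,0,0,0],
    [0,12,0,0,0,0],
    [0,7,0,0,0,0],
    [0,0,0,0,0,0],
  ],
)

```text
time: 4.85
eef_pos: [572.8, -10.7, 89.4]
orientation: [[-0.957, 0.0, -0.289], [0.289, -0.0, -0.957], [-0.0, -1.0, 0.0]]
contact_force: [-0.5, 0.2, -0.7]
gripper_width: 55.3
```

>>> drive_tool(
  moves=[
    [0,0,0,0,0,0],
    [0,0,0,0,0,0],
    [0,0,0,0,0,0],
    [0,0,0,0,0,0],
    [0,0,0,0,0,0],
    [0,0,0,0,0,0],
    [0,0,0,0,0,0],
  ],
  grip=1,
  squeeze=40,
)

```text
time: 5.55
eef_pos: [574.4, -7.7, 91.0]
orientation: [[-0.958, 0.004, -0.287], [0.287, 0.004, -0.958], [-0.003, -1.0, -0.005]]
contact_force: [2.8, 8.1, 1.9]
gripper_width: 10.9
```

```bash
python3 - <<'E'
from h import *
np.set_printoptions(precision=2,suppress=True)
go((0,97),89); c=snap('wrist','w2.png')
for X in [(55,97,48),(77,171,45)]: print(proj(c,np.r_[o+R@np.array(X[:2]),X[2]]))
E
```

```text
t 5.55 tcp jig [ 0.02 97.74 90.95] shift in target frame [0.02 1.95 0.74] turn [ 0.  0. -0.] F [2.78 8.14 1.92] w 10.948364616646064
[325.78 167.69]
[149.4  113.43]
```

View pics/w2.png

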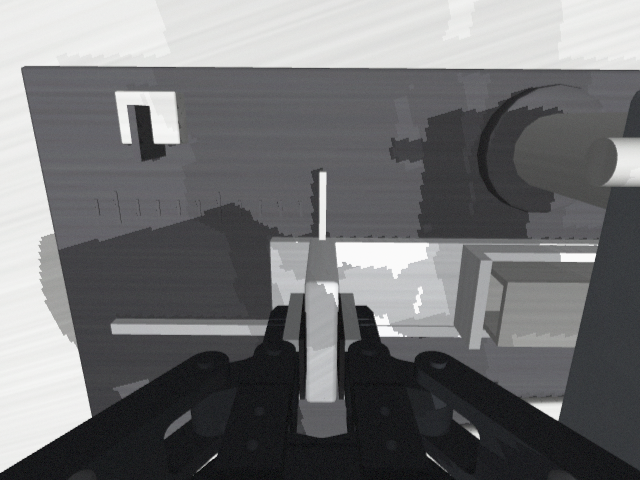

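The tab is gripped, with the pointer tip at (322.5,171) and the marker block's top face spanning columns 115–179. I'll compute the remaining distance.

```bash
python3 - <<'E'
from h import *
np.set_printoptions(precision=2,suppress=True)
c=camera('wrist')
for z in (45,48): print(jig(atz(c,(322.3,171.5),z+3)), jig(atz(c,(146.8,92),z)), [jig(atz(c,(u,92),z))[1] for u in (115.2,177.8)])
E
```

```text
[53.38 98.49 48.  ] [ 85.42 170.99  45.  ] [np.float64(184.05874091697345), np.float64(158.17128686136905)]
[53.77 98.48 51.  ] [ 85.24 169.71  48.  ] [np.float64(182.55419498077487), np.float64(157.1195260102685)]
```

>>> drive_tool(
  moves=[
    [0,0,-5,0,0,0],
    [0,0,-8,0,0,0],
    [0,0,-10,0,0,0],
    [0,0,-10,0,0,0],
    [0,0,-10,0,0,0],
    [0,0,-10,0,0,0],
    [0,0,-8,0,0,0],
    [0,0,-6,0,0,0],
    [0,0,-3,0,0,0],
    [0,0,-2,0,0,0],
    [0,0,0,0,0,0],
    [0,0,0,0,0,0],
  ],
)

```text
time: 6.85
eef_pos: [594.3, 57.3, 90.9]
orientation: [[-0.957, 0.002, -0.289], [0.289, -0.003, -0.957], [-0.003, -1.0, 0.002]]
contact_force: [-2.6, -5.6, 5.3]
gripper_width: 11.0
```

```bash
python3 - <<'E'
from h import *
np.set_printoptions(precision=2,suppress=True)
go((0,170.2),89); c=snap('wrist','w3.png')
cv2.imwrite('pics/w3c.png',cv2.resize(c['frame'][60:260,220:420],None,fx=3,fy=3,interpolation=cv2.INTER_NEAREST))
E
```

```text
t 6.85 tcp jig [  0.38 165.71  90.94] shift in target frame [ 0.38  1.94 -4.49] turn [-0. -0. -0.] F [-2.63 -5.64  5.3 ] w 11.004790042750399
```

View pics/w3c.png

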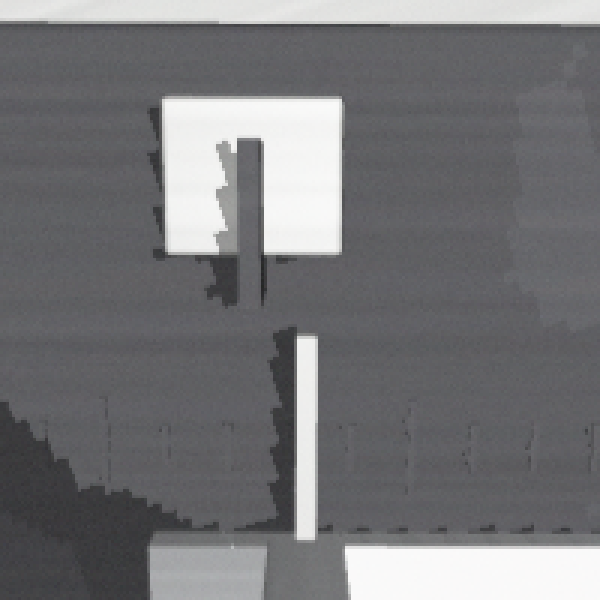

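The marker's centre is at crop column 252 and the pointer at 307. That's 18 px, or about 7.9 mm still to go.

>>> drive_tool(
  moves=[
    [0,0,-3,0,0,0],
    [0,0,-3,0,0,0],
    [0,0,-2,0,0,0],
    [0,0,0,0,0,0],
    [0,0,0,0,0,0],
  ],
)

```text
time: 7.4
eef_pos: [596.5, 64.8, 90.9]
orientation: [[-0.957, 0.002, -0.289], [0.289, -0.003, -0.957], [-0.003, -1.0, 0.003]]
contact_force: [-1.6, -6.1, 4.4]
gripper_width: 11.0
```

```bash
cat > meas.py <<'E'
from h import *
import sys
np.set_printoptions(precision=2,suppress=True)
go((0,173.5),89); c=snap('wrist',sys.argv[1]); g=c['frame'].mean(2)
m=(g>150).astype(np.uint8); n,l,st,ce=cv2.connectedComponentsWithStats(m)
for i in range(1,n):
    x,y,w,h,a=st[i]
    if a>100 and 200<x<420 and y<300 and y>60: print(st[i],ce[i],jig(atz(c,(x+w/2-.5,y+h/2),46))[1])
E
python3 meas.py w4.png
```

```text
t 7.4 tcp jig [  0.4  173.55  90.93] shift in target frame [0.4  1.93 0.05] turn [-0. -0. -0.] F [-1.58 -6.11  4.36] w 10.988504035359894
[ 292   92   61   53 2810] [322.19 116.69] 173.8877380030198
[318 172   8  68 470] [321.95 205.11] 174.1404108175636
[ 270  242   39   67 2003] [287.31 270.24] 189.47890642394992
[  307   242   279   160 13746] [384.18 297.89] 113.21205040319339
```

The pointer is in line with the fin to about 0.3 mm. Next I'll unload the tool, then open.

>>> drive_tool(
  moves=[
    [0,0,1,0,0,0],
    [0,0,1,0,0,0],
    [0,0,0,0,0,0],
  ],
)

```text
time: 7.75
eef_pos: [596.5, 64.7, 91.0]
orientation: [[-0.958, 0.004, -0.288], [0.288, 0.0, -0.958], [-0.003, -1.0, -0.001]]
contact_force: [2.0, -0.5, 7.4]
gripper_width: 11.1
```

>>> drive_tool(
  moves=[
    [0,0,0,0,0,0],
    [0,0,0,0,0,0],
    [0,0,0,0,0,0],
    [0,0,0,0,0,0],
  ],
  grip=-0.3,
)

```text
time: 8.15
eef_pos: [595.1, 64.8, 88.7]
orientation: [[-0.958, -0.001, -0.288], [0.288, 0.0, -0.958], [0.001, -1.0, 0.0]]
contact_force: [-0.1, 0.5, 0.4]
gripper_width: 55.5
```

```bash
python3 meas.py w5.png
```

```text
t 8.15 tcp jig [ -0.97 173.1   88.68] shift in target frame [-0.97 -0.32 -0.4 ] turn [-0. -0.  0.] F [-0.14  0.51  0.38] w 55.47065295618545
[ 291   88   62   54 2920] [321.73 113.27] 173.89528344175713
[318 169   7  70 489] [321.01 203.43] 174.0979673728577
[ 269  241   39   83 2863] [286.91 280.48] 189.515956070418
[  305   240   285   163 14076] [378.01 296.6 ] 113.23200981720854
```

Alignment held after release: pointer 174.1, marker 173.9. Next I'll rise, close the fingers and move over the knob.

>>> drive_tool(
  moves=[
    [0,-20,0,0,0,0],
    [0,-45,0,0,0,0],
    [0,-45,0,0,0,0],
    [0,-45,0,0,0,0],
    [0,-45,0,0,0,0],
    [0,-15,0,0,0,0],
  ],
)

```text
time: 8.8
eef_pos: [596.0, 64.7, 310.9]
orientation: [[-0.958, 0.009, -0.288], [0.288, 0.0, -0.958], [-0.008, -1.0, -0.003]]
contact_force: [-0.3, 0.4, 0.1]
gripper_width: 55.5
```

>>> drive_tool(
  moves=[
    [0,0,25,0,0,0],
    [0,0,40,0,0,0],
    [0,0,40,0,0,0],
    [0,0,40,0,0,0],
    [0,0,18,0,0,0],
    [0,0,10,0,0,0],
    [0,0,0,0,0,0],
    [0,0,0,0,0,0],
  ],
  grip=1,
)

```text
time: 9.6
eef_pos: [545.8, -100.3, 304.2]
orientation: [[-0.958, -0.0, -0.288], [0.288, 0.001, -0.958], [0.0, -1.0, -0.001]]
contact_force: [0.3, 0.4, 0.2]
gripper_width: 0.2
```

```bash
python3 - <<'E'
from h import *
np.set_printoptions(precision=2,suppress=True)
go((-.5,0),260); c=snap('wrist','w6.png'); t=snap('top','t6.png')
r=models.recognise('knob_top','wrist')[:2]
for q in r: print(q, jig(atz(c,q['location'],230)))
E
```

```text
t 9.6 tcp jig [ -0.64   0.81 304.18] shift in target frame [-0.14 44.18  0.81] turn [0. 0. 0.] F [0.29 0.45 0.22] w 0.20201365827663872
{'location': [327.1, 246.0], 'conf': 0.96} [  8.56  -1.38 230.  ]
```

View pics/w6.png

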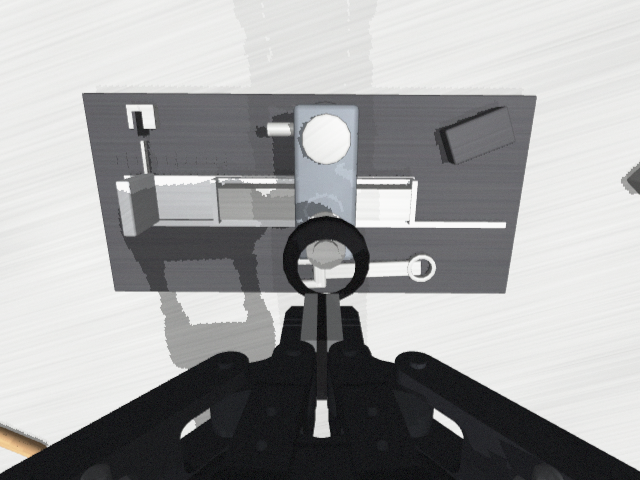

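The knob ring is centred at (326,257), within about 2 mm of my axis. The pointer is still at the marker, near (143,140). The knob's top looks hollow in the picture, so I'll rely on force feedback as I go down.

>>> drive_tool(
  moves=[
    [-1,10,1.5,0,0,0],
    [0,15,0,0,0,0],
    [0,12,0,0,0,0],
    [0,6,0,0,0,0],
    [0,3,0,0,0,0],
    [0,2,0,0,0,0],
    [0,2,0,0,0,0],
    [0,2,0,0,0,0],
    [0,0,0,0,0,0],
  ],
)

```text
time: 10.65
eef_pos: [546.1, -102.8, 252.3]
orientation: [[-0.958, 0.0, -0.288], [0.288, 0.0, -0.958], [-0.0, -1.0, -0.0]]
contact_force: [0.4, -0.4, -0.0]
gripper_width: 0.3
```

>>> drive_tool(
  moves=[
    [0,1,0,0,0,0],
    [0,1,0,0,0,0],
    [0,1,0,0,0,0],
    [0,1,0,0,0,0],
    [0,0,0,0,0,0],
  ],
)

```text
time: 11.15
eef_pos: [546.1, -102.8, 248.0]
orientation: [[-0.958, -0.0, -0.288], [0.288, 0.0, -0.958], [0.0, -1.0, -0.0]]
contact_force: [-0.8, 0.4, -0.1]
gripper_width: 0.1
```

>>> drive_tool(
  moves=[
    [0,1,0,0,0,0],
    [0,1,0,0,0,0],
    [0,1,0,0,0,0],
    [0,1,0,0,0,0],
    [0,0,0,0,0,0],
  ],
)

```text
time: 11.65
eef_pos: [546.1, -102.8, 244.8]
orientation: [[-0.958, 0.001, -0.288], [0.288, -0.0, -0.958], [-0.001, -1.0, -0.0]]
contact_force: [-1.3, 0.5, 3.7]
gripper_width: 0.2
```

>>> drive_tool(
  moves=[
    [0,1,0,0,0,0],
    [0,1,0,0,0,0],
    [0,1,0,0,0,0],
    [0,1,0,0,0,0],
    [0,0,0,0,0,0],
  ],
)

```text
time: 12.15
eef_pos: [546.2, -102.8, 240.2]
orientation: [[-0.958, 0.0, -0.288], [0.288, -0.0, -0.958], [-0.0, -1.0, -0.0]]
contact_force: [-0.6, 1.0, 4.9]
gripper_width: 0.1
```

>>> drive_tool(
  moves=[
    [0,1,0,0,0,0],
    [0,1,0,0,0,0],
    [0,1,0,0,0,0],
    [0,0,0,0,0,0],
  ],
)

```text
time: 12.55
eef_pos: [546.2, -102.8, 237.3]
orientation: [[-0.958, 0.0, -0.288], [0.288, -0.0, -0.958], [-0.0, -1.0, -0.0]]
contact_force: [-0.9, 0.9, 5.6]
gripper_width: -0.0
```

>>> drive_tool(
  moves=[
    [0,1,0,0,0,0],
    [0,1,0,0,0,0],
    [0,1,0,0,0,0],
    [0,0,0,0,0,0],
  ],
)

```text
time: 12.95
eef_pos: [546.2, -102.8, 234.4]
orientation: [[-0.958, 0.0, -0.288], [0.288, -0.0, -0.958], [-0.0, -1.0, -0.0]]
contact_force: [-1.5, -0.6, 6.1]
gripper_width: -0.1
```

>>> drive_tool(
  moves=[
    [0,1,0,0,0,0],
    [0,1,0,0,0,0],
    [0,1,0,0,0,0],
    [0,0,0,0,0,0],
  ],
)

```text
time: 13.35
eef_pos: [546.2, -102.8, 231.5]
orientation: [[-0.958, 0.0, -0.288], [0.288, -0.0, -0.958], [-0.0, -1.0, -0.0]]
contact_force: [-1.8, 0.7, 6.2]
gripper_width: 0.1
```

>>> drive_tool(
  moves=[
    [0,1,0,0,0,0],
    [0,1,0,0,0,0],
    [0,1,0,0,0,0],
    [0,0,0,0,0,0],
  ],
)

```text
time: 13.75
eef_pos: [546.1, -102.7, 228.7]
orientation: [[-0.958, 0.001, -0.288], [0.288, -0.0, -0.958], [-0.001, -1.0, -0.0]]
contact_force: [-1.9, 0.2, 6.3]
gripper_width: 0.1
```

>>> drive_tool(
  moves=[
    [0,1,0,0,0,0],
    [0,1,0,0,0,0],
    [0,1,0,0,0,0],
    [0,0,0,0,0,0],
  ],
)

```text
time: 14.15
eef_pos: [546.2, -102.7, 226.8]
orientation: [[-0.958, 0.002, -0.288], [0.288, -0.0, -0.958], [-0.002, -1.0, -0.0]]
contact_force: [-2.5, 0.9, 9.6]
gripper_width: -0.6
```

>>> drive_tool(
  moves=[
    [0,1,0,0,0,0],
    [0,1,0,0,0,0],
    [0,0,0,0,0,0],
  ],
)

```text
time: 14.45
eef_pos: [546.2, -102.8, 226.6]
orientation: [[-0.958, 0.003, -0.288], [0.288, -0.001, -0.958], [-0.004, -1.0, -0.0]]
contact_force: [-6.2, 0.8, 16.2]
gripper_width: -0.1
```

The punch is on the tube with about 9 N of contact. I'll add a little and hold.

>>> drive_tool(
  moves=[
    [0,0.8,0,0,0,0],
    [0,0.5,0,0,0,0],
    [0,0,0,0,0,0],
    [0,0,0,0,0,0],
    [0,0,0,0,0,0],
    [0,0,0,0,0,0],
    [0,0,0,0,0,0],
    [0,0,0,0,0,0],
    [0,0,0,0,0,0],
    [0,0,0,0,0,0],
    [0,0,0,0,0,0],
    [0,0,0,0,0,0],
    [0,0,0,0,0,0],
  ],
)

```text
time: 15.75
eef_pos: [546.2, -102.8, 226.5]
orientation: [[-0.958, 0.005, -0.288], [0.288, -0.001, -0.958], [-0.005, -1.0, -0.0]]
contact_force: [-6.7, 1.3, 19.3]
gripper_width: 0.1
```

>>> drive_tool(
  moves=[
    [0,0,0,0,0,0],
    [0,0,0,0,0,0],
    [0,0,0,0,0,0],
    [0,-3,0,0,0,0],
    [0,-3,0,0,0,0],
    [0,-5,0,0,0,0],
    [0,-7,0,0,0,0],
    [0,-7,0,0,0,0],
    [0,-10,0,0,0,0],
    [0,-15,0,0,0,0],
    [0,-25,0,0,0,0],
    [0,-35,0,0,0,0],
    [0,0,0,0,0,0],
  ],
)

```text
time: 17.05
eef_pos: [546.8, -103.0, 337.3]
orientation: [[-0.958, 0.007, -0.288], [0.288, -0.002, -0.958], [-0.007, -1.0, -0.0]]
contact_force: [-0.1, 0.6, 0.4]
gripper_width: 0.1
```

```bash
python3 - <<'E'
from h import *
np.set_printoptions(precision=2,suppress=True)
go((-.5,0),260); c=snap('wrist','w7.png'); s=snap('scene','s7.png')
A=np.hstack([cv2.resize(c['frame'][80:300,60:380],None,fx=2.4,fy=2.4)]); B=cv2.resize(cv2.imread('pics/scene0.png')[215:320,210:390],(380,222)); C=cv2.resize(s['frame'][215:320,210:390],(380,222))
top=cv2.resize(A,(760,522))[:378]; cv2.imwrite('pics/f.png',np.vstack([top,np.hstack([B,C])]))
E
```

```text
t 17.05 tcp jig [  1.01  -1.42 337.25] shift in target frame [ 1.51 77.25 -1.42] turn [ 0.   -0.   -0.01] F [-0.15  0.55  0.45] w 0.13230077424829062
```

View pics/f.png

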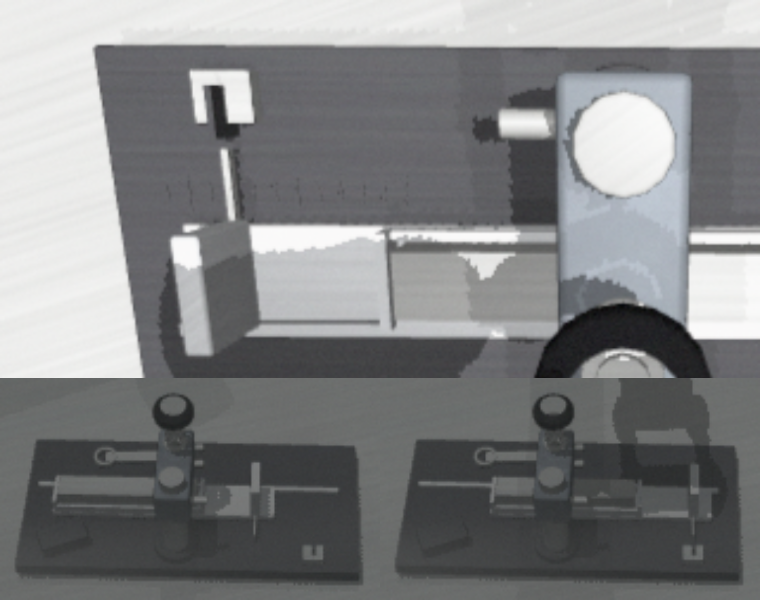

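The pointer (224,150) still lines up with the fin (about 221,130). The knob is back at its start height in the scene view, the tube lies flat in the tray, and nothing else has moved, so I'll hand in.

```bash
python3 -c "
from h import *
workorder.sign_off()"
```

```text
the job is handed in; nothing more can be done
```

The slide is set at the marker, the tube has been punched, and the job is handed in; `sign_off` gives no verdict, so I can't confirm the result.

- **Slide:** I gripped the tab and pulled the slide about 75 mm. After I let go, the wrist camera put the pointer at 174.1 mm and the marker at 173.9 mm along the slide, so about 0.2 mm apart. The final picture shows them still in line.
- **Punch:** I pushed the knob down with closed fingertips in 1 mm steps. The bit met the tube after about 18 mm of travel. I then held it for about 1.4 s at roughly 19 N on the wrist, which I estimate as 12–13 N on the tube after allowing for the spring.
- **At the end:** The knob is back at its starting height in the scene picture, the tube lies flat in its tray, and the wrench and offcut beside it look unmoved. I did not check the other bystanders in the last picture, but the arm never went near them. The gripper was clear above everything, with no measurable force on it, about 17 s into the 51 s allowed.
- **Disagreements:** The first triangulated tab height (124 mm) didn't fit the sizes given, so I used about 100 mm, taken from the pointer's height. The wrist camera's positions along the slide were about 3 mm off the fixed cameras', so I set the slide only by comparing pointer and marker in the same picture. The knob's top also looked hollow in the wrist pictures, so I found the contact by force.

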